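# Nest the hardware canisters on the slanted bracket

### The arm

A 6-joint arm with a two-finger parallel gripper is mounted at the origin on the work surface. World frame = base frame: x ahead of the robot, y to its left, z up, the work surface at z = 0. Lengths are in m, angles in rad, forces in N, time in s.
With the tool pointing down it reaches from about 0.4 to 0.825 m from the base axis. Payload 7 kg.
Tool frame: the origin (TCP) lies at the very end of the fingers, on their centre line; the grasp point (between the pads) lies 19 mm behind it; z points along the fingers, y is the direction in which the jaws open and shut (so a half turn about z gives the same grasp; the last joint's range is limited). The gripper opens to 88 mm and grips with 3 to 60 N. Pads are 19 mm wide; open, the fingers measure 130 mm over their backs; the gripper's body (78 mm by 193 mm) begins 47 mm behind the grasp point.
Start: joints at [-1.003, 0.359, 0.012, 0, -1.224, -0.288], TCP at [0.186, -0.649, 0.227] pointing down, gripper open.
Joint ranges: [-3.07, 3.07], [-1.43, 2.12], [-1.02, 1.25], [-3.03, 1.67], [-3.05, -0], [-3.03, 3.03]. Speed limits (rad/s): [2.39, 2.39, 3.01, 3.14, 3.14, 3.14].

### API

Orientations are given as [roll, pitch, yaw] about the fixed x, y, z axes, in that order (R = Rz(yaw) Ry(pitch) Rx(roll)).
In Python, from station import arm gives the robot as it stands.
- The arm moves only by the shell command python3 -m inch 'ROWS' [FORCE]. ROWS is text: rows parted by semicolons, each of 7 numbers parted by spaces: the closure, from 0 (fully open) to 1 (shut), then the shift along the tool's x, y, z each as a share of 300 mm, from -1 to 1, then the turn, a rotation vector about the tool's x, y, z each as a share of 60 degrees, from -1 to 1. In form: grip tx ty tz rx ry rz; .... A call has 1 to 12 rows; each row is the pose to reach, as a shift and turn from the pose commanded when the call began, along the tool's axes at that moment; what a row does not reach only later rows make up. A row lasts 1/10 s, in which the tool goes at most 50 mm and 8.59 degrees, less where a joint would pass 70% of its speed; a pose out of reach is approached as far as the arm can. A call with a number of a shift or a turn outside -1 to 1 is refused whole. A call with a gripper value outside its range is refused whole. The fingers move at their own pace and stop on an object; FORCE is the grip in N (left out, the last holds). Time passes only in rows, so rows that repeat a pose let the fingers close. It gives the time, the measured TCP pose, the force and the opening at its end, in the units of the state.
- arm.get_state(): the state, without advancing time (a new reading comes with each control period).
- arm.grab_frame(name): name is "scene" or "top" or "wrist"; returns a dict with "img" (480x640x3 uint8, red, green, blue), "range_z" (480x640 float32, m along the optical axis (not along the pixel's ray), 0 where there is no reading), "fx", "fy", "cx", "cy" (pixels), "extrinsics" (4x4, takes a point from world to camera coordinates); the wrist camera has in their place "tool_from_camera" (4x4, takes a point from camera to tool coordinates, whose origin is the TCP and whose axes are the flange's). Camera axes: x right, y up, looking along -z (the intrinsics and any distortion apply to the point x, -y, -z); pixel columns grow to the right and rows downward; lengths in m; the calibration is good to about 2 mm. A picture is of the moment at which its call begins: read the wrist's pose just before it.
- arm.job_done(): hands the job in, once; it reports no verdict.
The state is a dict: "t": time; "q": joint angles; "qd": joint speeds; "joint_efforts": joint torques, N m; "eef_pos": TCP position; "ee_rot": TCP orientation; "force": force on the tool from outside, world axes, zero at the start; "moment": the same for the moment, N m; "width": finger opening in m.
Only numpy, scipy, OpenCV 4.12 (cv2) and the standard library are available. Lean on these libraries where they do the work, as an engineer would, in place of code of your own. Each camera call takes 0.05 s, during which the arm holds its last target.

### The job

Tidy away the three plain aluminium hardware canisters by nesting them in size order: the middle one goes fully down inside the wide one, which is clamped at a slant on its angle bracket, and the narrow one goes fully down inside the middle one. Leave the photodetector, the post holder and the screwdriver where they are.

Things in the scene. Friction and masses are not known exactly. Their poses are not given: they have to be found in the camera images.
- canister_wide: Wide, short open-topped aluminium canister, outer diameter 72 mm, inner 66 mm, height 46 mm, floor 6 mm thick, fixed on a grey angle bracket (plate 80 x 78 mm under it, nothing higher than the rim). Origin: centre of its underside; z runs up its axis out of the mouth, leaning 30 degrees from vertical, roughly towards the robot's right, -y (heading varies by 25 degrees).
- wide_in (a point): Centre of the inner floor of the wide canister, 6 mm above its origin along its axis; the rim is 40 mm further along the axis. Same axes as the canister.
- canister_middle: Middle canister: loose, open-topped, outer diameter 58 mm, inner diameter 52 mm, height 76 mm, wall 3 mm, floor 10 mm thick; about 110 to 225 g. Stands upright on the bench at the start. Origin: centre of its underside; z up its axis. Fully inside the wide one it stands 36 mm proud of the wide rim, with its origin at wide_in.
- middle_in (a point): Centre of the inner floor of the middle canister, 10 mm above its origin along its axis.
- middle_rim (a point): Centre of the mouth of the middle canister, 76 mm above its origin along its axis.
- canister_narrow: Narrow, tall canister: loose, open-topped, outer diameter 44 mm, inner diameter 38 mm, height 100 mm, wall 3 mm, floor 10 mm thick; about 90 to 180 g. Stands upright on the bench at the start. Origin: centre of its underside; z up its axis. Fully inside the middle one it stands 34 mm proud of the middle rim, with its origin at middle_in.
- narrow_rim (a point): Centre of the mouth of the narrow canister, 100 mm above its origin along its axis.
- detector: Bystander: black photodetector box 70 x 50 x 30 mm with a steel disc and a brass stub on top, 52 mm high in all. Origin: centre of its underside.
- post: Bystander: dark steel post holder, 48 mm foot, 26 mm column, 100 mm high. Origin: centre of its underside.
- driver: Bystander: black-handled screwdriver, 160 mm long, lying flat beyond the bracket. Origin: on its underside at mid-length; x along the shaft.
Mind the look-alikes: they are no part of the job. Leave any orange look-alike of the canister_narrow alone. Leave any orange look-alike of the canister_middle alone.

How it is judged:
By the outcome, as a careful person would: the job done as asked, in the order asked, and still so for the second after the job is handed in, with the robot touching nothing.
It also fails if it takes over 58 s, if anything falls off the work surface, if the arm or the gripper's body presses on something with over 40 N, if the wrist force passes 120 N, or if a joint passes its speed limit or range.

## Working session

There is one attempt and no reset: what is moved stays moved. The work goes in short steps, Python scripts to look and compute and a shell command to move; the robot and the scene stay as the last step left them, time stands still between calls to the robot, and variables do not carry over. Pictures are saved under pics/ and viewed, and the job is handed in when it is done.

```bash
ls; mkdir -p pics; python3 - <<'E'
from station import arm
import cv2,numpy as np,pickle
s=arm.get_state();print(s)
for n in("scene","top"):
    f=arm.grab_frame(n);pickle.dump(f,open(f'{n}.pkl','wb'))
    cv2.imwrite(f'pics/{n}0.png',f['img'][:,:,::-1]);print(n,f['fx'],f['cx'],f['cy'],f['extrinsics'],[k for k in f])
E
```

```text
pics
{'t': 0.0, 'q': array([-1.00291314e+00,  3.59404337e-01,  1.10642234e-02, -3.41062394e-04,
       -1.22408643e+00, -2.88127731e-01]), 'qd': array([ 0.00108698, -0.0004712 , -0.0009019 ,  0.00085901,  0.00033125,
       -0.00365078]), 'joint_efforts': array([-6.23352043e-04, -5.82719493e+01,  2.93066007e+01,  6.99758694e+00,
        6.94809831e-03, -1.70301364e-04]), 'eef_pos': array([ 0.18623936, -0.64829796,  0.22561537]), 'ee_rot': array([ 3.13993853e+00, -1.55880086e-04, -2.86195323e+00]), 'force': array([ 0.86152864, -0.55626358, -0.21846821]), 'moment': array([ 0.03286876,  0.01379322, -0.00566983]), 'width': 0.08775054724441383}
scene 468.3679844154259 321.5797890978606 247.31606647983546 [[-0.60168436  0.79853124  0.01799404  0.30808896]
 [-0.51231236 -0.40310941  0.75831316  0.2125588 ]
 [ 0.61279032  0.4470466   0.65164205 -1.3694314 ]
 [ 0.          0.          0.          1.        ]] ['img', 'range_z', 'fx', 'fy', 'cx', 'cy', 'extrinsics']
top 480.40320912117636 309.53496542803987 238.86277847147863 [[ 0.02644119 -0.99913643  0.03205097 -0.00206941]
 [ 0.99747904  0.02848227  0.06499474 -0.56823248]
 [-0.0658515   0.03025164  0.99737075 -1.1745236 ]
 [ 0.          0.          0.          1.        ]] ['img', 'range_z', 'fx', 'fy', 'cx', 'cy', 'extrinsics']
```

View pics/scene0.png

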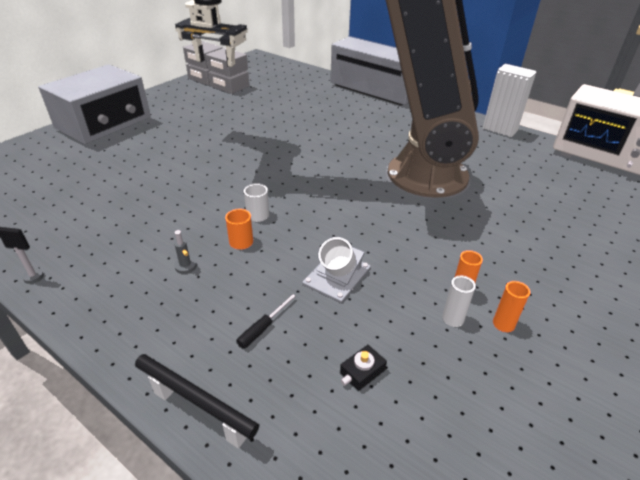

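View pics/top0.png

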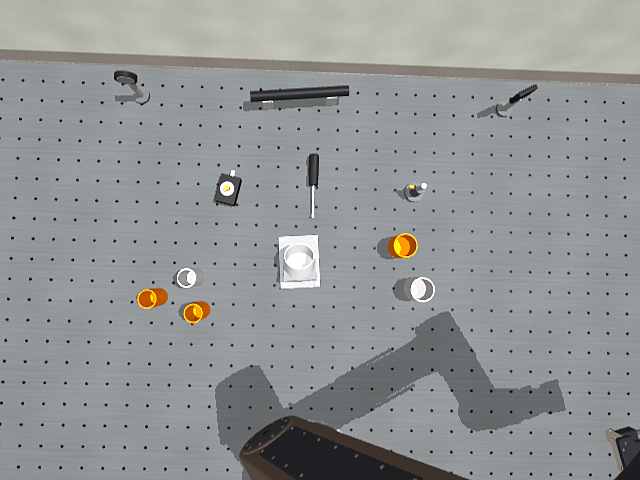

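The white middle canister is at top-view pixel (422,289), the narrow one at (187,278) and the slanted wide one at (298,260). The orange ones are look-alikes. Next I'll measure them from the depth points.

```bash
cat >h.py <<'E'
import numpy as np,pickle,cv2
def cloud(f,T=None):
    z=f['range_z'];v,u=np.mgrid[:480,:640]
    P=np.stack([(u-f['cx'])/f['fx']*z,-(v-f['cy'])/f['fy']*z,-z],-1)
    if T is None:T=np.linalg.inv(f['extrinsics'])
    W=P@T[:3,:3].T+T[:3,3];W[z<=0]=np.nan
    return W
def circ(p):
    A=np.c_[2*p,np.ones(len(p))];s=np.linalg.lstsq(A,(p**2).sum(1),rcond=None)[0]
    return s[:2],np.sqrt(s[2]+s[0]**2+s[1]**2)
E
python3 - <<'E'
from h import *
for n,bx in (('top',dict(mid=(400,270,445,310),nar=(170,262,207,297),wid=(270,228,328,295))),('scene',dict(mid=(240,180,272,225),nar=(442,272,476,330),wid=(298,232,374,302)))):
    f=pickle.load(open(n+'.pkl','rb'));W=cloud(f);I=f['img'].astype(int)
    print(n,'bench z',np.nanmedian(W[330:400,40:200,2]) if n=='top' else '')
    for k,(a,b,c,d) in bx.items():
        p=W[b:d,a:c].reshape(-1,3);col=I[b:d,a:c].reshape(-1,3)
        g=(np.ptp(col,axis=1)<40)&np.isfinite(p[:,0])
        p=p[g]
        h=dict(mid=.076,nar=.1,wid=0)[k]
        print(k,np.percentile(p[:,2],[0,10,50,90,99,100]).round(4))
        if h:
            q=p[abs(p[:,2]-h)<.006];c_,r=circ(q[:,:2]);print(len(q),c_,r,(q.min(0)+q.max(0))/2,np.ptp(q,0))
            q=p[(p[:,2]>.02)];print('  all',(q.min(0)+q.max(0))/2,np.ptp(q,0))
E
```

```text
top bench z -0.0007271202045791014
mid [-0.0092 -0.0029  0.001   0.0565  0.0771  0.0792]
115 [ 0.45368303 -0.25393575] 0.02730224547044557 [ 0.45414398 -0.25415528  0.07467473] [0.05471074 0.05778392 0.00909788]
  all [ 0.45366549 -0.25415528  0.04978781] [0.05566772 0.05778392 0.05887171]
nar [-0.0076 -0.0031  0.0007  0.0802  0.1011  0.1045]
81 [0.46724298 0.29558466] 0.02032760007108864 [0.46746852 0.29595484 0.09946334] [0.04125802 0.04217925 0.01011918]
  all [0.46721878 0.29548523 0.06233185] [0.04235381 0.04311847 0.08438217]
wid [-0.0087 -0.0025  0.0068  0.0587  0.0907  0.0987]
scene bench z 
mid [-0.0041 -0.0011  0.0235  0.0702  0.0764  0.0785]
131 [ 0.45107084 -0.25315605] 0.027426789054906444 [ 0.45175276 -0.25348099  0.07423947] [0.05980052 0.05850204 0.00845092]
  all [ 0.45178815 -0.25227852  0.0492362 ] [0.0598713  0.06108443 0.05845744]
nar [-0.0044 -0.0005  0.0274  0.0933  0.1007  0.1025]
167 [0.46492837 0.29730769] 0.020196641110584137 [0.46380788 0.29707868 0.09834779] [0.04549098 0.04326758 0.00838248]
  all [0.43696265 0.28907016 0.06137726] [0.10518289 0.06020024 0.08232354]
wid [-0.0045 -0.001   0.0024  0.0561  0.0887  0.0984]
```

```bash
python3 - <<'E'
from h import *
f=pickle.load(open('top.pkl','rb'));g=pickle.load(open('scene.pkl','rb'))
a=cv2.resize(f['img'][220:300,260:340],(400,400),interpolation=2);b=cv2.resize(g['img'][225:305,295:375],(400,400),interpolation=2)
cv2.imwrite('pics/w.png',np.hstack([a,b])[:,:,::-1])
W=cloud(f)
print(((W[232:296:3,276:324:3,2])*1000).round().astype(int))
E
```

```text
[[                  -2 -9223372036854775808                    0
                    -3                   -3                   -1
                     3                   -3                    2
                     1                   -3                    3
                    -1                   -4                    1
                    -3]
 [                   1                   -1                   -3
                    -3                   -3                    4
                     0                    1                    9
                    12                   10                    8
                     7                   11                   -4
                    -2]
 [                   2                   11                   13
                    10                    7                   12
                    10                   10                   13
                    12                   12                   10
                    18                   12                   -3
                     0]
 [                   2                   11          
[... 5938 characters left out ...]
    -1
                    -2                    3                   -3
                     0                    1                   -4
                     1                    0                    1
                     2                    1                   -2
                     3]
 [                   0                    1                    0
                    -4                   -3                    3
                    -3                   -3                   -6
                    -1                   -2                   -3
                    -2                   -3                   -2
                    -1]]<stdin>:6: RuntimeWarning: invalid value encountered in cast
```

View pics/w.png

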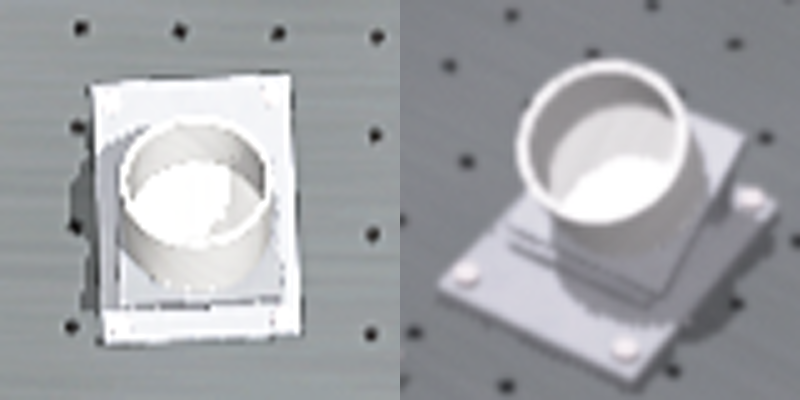

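```bash
cat >>h.py <<'E'
def axisfit(p,it=300):
    # rim points: RANSAC for plane at tilt ~30deg with circle radius ~34.5 mm
    rng=np.random.default_rng(0);best=(0,)
    for _ in range(it*10):
        q=p[rng.choice(len(p),3,0)];n=np.cross(q[1]-q[0],q[2]-q[0]);l=np.linalg.norm(n)
        if l<3e-4:continue
        n/=l;n*=np.sign(n[2])
        if not .8<n[2]<.93:continue
        m=abs((p-q[0])@n)<.0025
        e1=np.cross(n,[0,1,0]);e1/=np.linalg.norm(e1);e2=np.cross(n,e1)
        a=np.c_[q@e1,q@e2]
        c,r=circ(a)
        if not .032<r<.037:continue
        rr=np.hypot(p@e1-c[0],p@e2-c[1]);m&=abs(rr-.0345)<.003
        if m.sum()>best[0]:best=(m.sum(),m)
    m=best[1];q=p[m];c0=q.mean(0);n=np.linalg.svd(q-c0)[2][2];n*=np.sign(n[2])
    e1=np.cross(n,[0,1,0]);e1/=np.linalg.norm(e1);e2=np.cross(n,e1)
    c,r=circ(np.c_[(q-c0)@e1,(q-c0)@e2])
    return c0+c[0]*e1+c[1]*e2,n,r,m.sum()
E
python3 - <<'E'
from h import *
for n,(a,b,c,d) in (('top',(276,232,326,296)),('scene',(310,232,374,300))):
    f=pickle.load(open(n+'.pkl','rb'));W=cloud(f)
    p=W[b:d,a:c].reshape(-1,3);p=p[np.isfinite(p[:,0])];p=p[p[:,2]>.045]
    C,nn,r,k=axisfit(p)
    print(n,C.round(4),nn.round(3),r,k,'tilt',np.degrees(np.arccos(nn[2])),'head',np.degrees(np.arctan2(nn[1],nn[0])),'in',(C-.04*nn).round(4))
    # interior floor
f=pickle.load(open('top.pkl','rb'));W=cloud(f)
for box in ((258,285,272,307),(254,286,270,305)):
    q=W[box[0]:box[2],box[1]:box[3]].reshape(-1,3);q=q[np.isfinite(q[:,0])]
    for _ in range(4):
        c0=q.mean(0);nn=np.linalg.svd(q-c0)[2][2];nn*=np.sign(nn[2]);q=q[abs((q-c0)@nn)<.004]
    print('floor',c0,nn,np.degrees(np.arctan2(nn[1],nn[0])),np.degrees(np.arccos(nn[2])),len(q))
# base plate edges heading
m=((W[220:305,262:340,2]>.005)).astype(np.uint8);I=f['img'][220:305,262:340]
P=W[220:305,262:340][(m>0)][:,:2].astype(np.float32);P=P[np.isfinite(P[:,0])]
print(cv2.minAreaRect(P*1000))
E
```

```text
top [0.5239 0.0394 0.0763] [0.506 0.008 0.863] 0.034490221019671495 98 tilt 30.38782949604309 head 0.9611979543297158 in [0.5037 0.039  0.0418]
scene [0.5225 0.0412 0.0785] [0.5   0.056 0.864] 0.034193139221873656 139 tilt 30.188632496592295 head 6.399978491319426 in [0.5025 0.039  0.044 ]
floor [0.50380963 0.04430462 0.05788942] [ 0.93873597 -0.0333727   0.34301755] -2.036046517069198 69.9391732150705 121
floor [0.51084498 0.04858164 0.05049423] [ 0.90967481 -0.07896991  0.40774439] -4.96147361265166 65.93678065498408 110
((501.9928894042969, 38.42631912231445), (192.9788360595703, 198.8582763671875), 87.67574310302734)
```

```bash
cat >>h.py <<'E'
from scipy.spatial.transform import Rotation as Ro
def pose(s):
    T=np.eye(4);T[:3,:3]=Ro.from_euler('xyz',s['ee_rot']).as_matrix();T[:3,3]=s['eef_pos'];return T
def go(s,pos,R):
    T=pose(s);d=T[:3,:3].T@(np.array(pos)-T[:3,3]);w=Ro.from_matrix(T[:3,:3].T@R).as_rotvec()
    r=np.r_[d/.3,w/np.radians(60)]
    print('t',round(s['t'],2),'rows',r.round(4),'mm',(d*1000).round(1),'n',max(np.linalg.norm(d)/.05,np.degrees(np.linalg.norm(w))/8.59))
def down(yaw):return Ro.from_euler('xyz',[np.pi,0,yaw]).as_matrix()
E
python3 - <<'E'
from h import *
from station import arm
s=arm.get_state();go(s,[.4525,-.2536,.2],down(np.pi))
E
```

```text
t 0.1 rows [-1.2163e+00  1.0195e+00  8.7000e-02  1.4000e-03 -4.0000e-04  2.6710e-01] mm [-364.9  305.8   26.1] n 9.536504835915073
```

```bash
python3 -m inch '0 -0.6 0.5 0.04 0 0 0.13;0 -0.6 0.5 0.04 0 0 0.13;0 -0.6 0.5 0.04 0 0 0.13;0 -0.6 0.5 0.04 0 0 0.13;0 -0.6 0.5 0.04 0 0 0.13;0 -0.6 0.5 0.04 0 0 0.13'; python3 - <<'E'
from h import *
from station import arm
s=arm.get_state();go(s,[.4525,-.2536,.2],down(np.pi))
E
```

```text
t: 0.7
eef_pos: [0.3197, -0.4518, 0.2145]
ee_rot: [3.141, 0.001, -2.994]
force: [-0.6, -0.8, -0.2]
width: 0.0878
t 0.7 rows [-5.349e-01  5.884e-01  4.900e-02  6.000e-04  5.000e-04  1.407e-01] mm [-160.5  176.5   14.7] n 4.780071645218798
```

```bash
python3 -m inch '0 -0.56 0.5 0.05 0 0 0.14;0 -0.56 0.5 0.05 0 0 0.14;0 -0.56 0.5 0.05 0 0 0.14;0 -0.56 0.5 0.05 0 0 0.14;0 -0.56 0.5 0.05 0 0 0.14;0 -0.56 0.5 0.05 0 0 0.14;0 -0.56 0.5 0.05 0 0 0.14;0 -0.56 0.5 0.05 0 0 0.14'; cat >look.py <<'E'
from h import *
from station import arm
import sys
s=arm.get_state();f=arm.grab_frame('wrist');f['T']=pose(s)@f['tool_from_camera'];f['s']=s
pickle.dump(f,open('wrist.pkl','wb'));cv2.imwrite(sys.argv[1],f['img'][:,:,::-1]);print(s['eef_pos'],s['ee_rot'])
E
python3 look.py pics/w1.png;python3 - <<'E'
from h import *
s=pickle.load(open('wrist.pkl','rb'))['s'];go(s,[.4525,-.2536,.2],down(np.pi))
E
```

```text
t: 1.5
eef_pos: [0.4622, -0.283, 0.1994]
ee_rot: [3.142, -0.001, 3.138]
force: [-0.6, -0.3, -0.0]
width: 0.0876
[ 0.46218831 -0.28296395  0.19940564] [ 3.14152093e+00 -5.37869322e-04  3.13800263e+00]
t 1.5 rows [ 0.0326  0.0978 -0.002   0.0001 -0.0005 -0.0034] mm [ 9.8 29.3 -0.6] n 0.6185332020701575
```

View pics/w1.png

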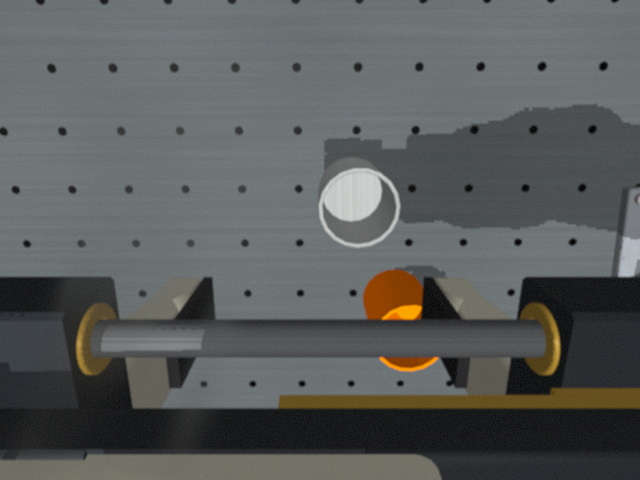

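The middle canister's rim is at wrist pixel (360,207), and the orange one is at (410,335), on the +x side.

```bash
cat >wfit.py <<'E'
from h import *
import sys
f=pickle.load(open('wrist.pkl','rb'));h=float(sys.argv[1]);r0=float(sys.argv[2]);cu,cv=map(int,sys.argv[3:5]);w=int(sys.argv[5])
I=f['img'].astype(int);W=cloud(f,f['T'])[cv-w:cv+w,cu-w:cu+w].reshape(-1,3)
q=W[abs(W[:,2]-h)<.005]
if len(q): 
    c,r=circ(q[:,:2]);print('depth rim',c,r,len(q))
    q=q[abs(np.hypot(*(q[:,:2]-c).T)-r0+.0015)<.004];c,r=circ(q[:,:2]);print('  refined',c,r,len(q),q[:,2].mean())
# ray: bright ring ellipse
g=cv2.cvtColor(f['img'],cv2.COLOR_RGB2GRAY)[cv-w:cv+w,cu-w:cu+w];m=((g>150)&(np.ptp(I[cv-w:cv+w,cu-w:cu+w],axis=2)<40)).astype(np.uint8)
k=max(cv2.findContours(m,0,1)[0],key=lambda k:cv2.boundingRect(k)[2]);e=cv2.fitEllipse(k);u,v=e[0][0]+cu-w,e[0][1]+cv-w
d=f['T'][:3,:3]@np.array([(u-f['cx'])/f['fx'],-(v-f['cy'])/f['fy'],-1]);o=f['T'][:3,3]
print('ellipse',u,v,e[1],'ray',(o+d*(h-o[2])/d[2]).round(4))
E
python3 wfit.py .076 .029 360 207 50
```

```text
depth rim [ 0.45079628 -0.25298552] 0.027130977274873035 1171
  refined [ 0.45079628 -0.25298552] 0.027130977274873035 1171 0.07501028899878096
ellipse 358.8411521911621 207.26461029052734 (78.19149780273438, 80.66863250732422) ray [ 0.4499 -0.2528  0.076 ]
```

```bash
python3 - <<'E'
from h import *
s=pickle.load(open('wrist.pkl','rb'))['s'];go(s,[.451,-.253,.045],down(np.pi))
E
python3 -m inch '0 0.037 0.1 0 0 0 0;0 0.037 0.1 0 0 0 0;0 0.037 0.1 0.16 0 0 0;0 0.037 0.1 0.32 0 0 0;0 0.037 0.1 0.32 0 0 0;0 0.037 0.1 0.32 0 0 0'; python3 look.py pics/w2.png
```

```text
t 1.5 rows [ 3.740e-02  9.970e-02  5.147e-01  1.000e-04 -5.000e-04 -3.400e-03] mm [ 11.2  29.9 154.4] n 3.1536720330146526
t: 2.15
eef_pos: [0.4515, -0.2533, 0.1041]
ee_rot: [-3.141, -0.002, 3.138]
force: [0.6, -0.8, 1.5]
width: 0.0877
[ 0.45146929 -0.25331295  0.10413423] [-3.14107132e+00 -1.78558447e-03  3.13815634e+00]
```

View pics/w2.png

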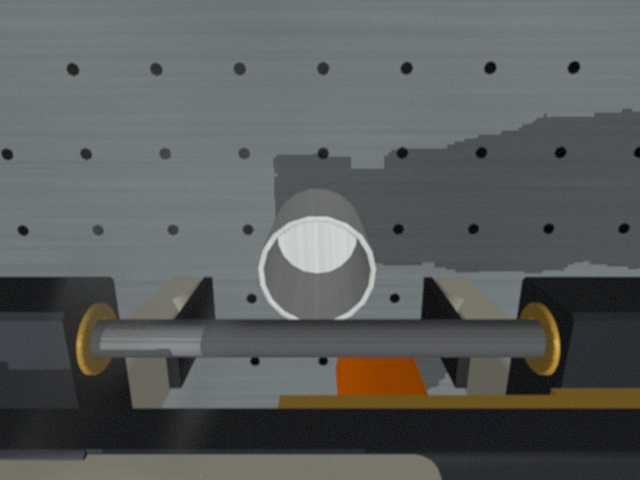

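The canister at (317,270) is centred between the fingers (213–424), so I'll descend and grip.

```bash
python3 -m inch '0 0 0 0.1 0 0 0;0 0 0 0.197 0 0 0;0 0 0 0.197 0 0 0;0 0 0 0.197 0 0 0;0.5 0 0 0.197 0 0 0;0.5 0 0 0.197 0 0 0;0.5 0 0 0.197 0 0 0;0.5 0 0 0.197 0 0 0;0.5 0 0 0.197 0 0 0' 25
```

```text
t: 3.1
eef_pos: [0.4521, -0.2524, 0.0451]
ee_rot: [-3.141, 0.001, 3.139]
force: [-0.8, 1.8, 6.1]
width: 0.0584
```

```bash
python3 -m inch '0.6 0 0 -0.1 0 0 0;0.6 0 0 -0.3 0 0 0;0.6 0 0 -0.5 0 0 0;0.6 0 0 -0.5 0 0 0;0.6 0 0 -0.5 0 0 0;0.6 0 0 -0.5 0 0 0' 25; python3 look.py pics/w3.png; python3 wfit.py 0.225 .029 317 270 70;  python3 - <<'E'
from h import *
s=pickle.load(open('wrist.pkl','rb'))['s'];print(s['force'],s['width'])
a=np.array([np.sin(np.radians(30))*np.cos(np.radians(3.7)),np.sin(np.radians(30))*np.sin(np.radians(3.7)),np.cos(np.radians(30))])
y=np.array([0,-1,0.])*-1
z=-a;x=np.cross(y,z);x/=np.linalg.norm(x);y=np.cross(z,x);R=np.c_[x,y,z]
print(R.round(3));C=np.array([.523,.0405,.0775]);
tip=C+a*(.076-.031+.05)  # bottom of the canister 50mm off rim along axis
print(tip);go(s,tip,R)
E
```

```text
t: 3.7
eef_pos: [0.4513, -0.252, 0.1942]
ee_rot: [3.141, 0.0, 3.138]
force: [0.2, -0.4, -1.8]
width: 0.0583
[ 0.45134658 -0.25201686  0.19417465] [3.14097891e+00 1.61617344e-04 3.13834818e+00]
depth rim [ 0.44776097 -0.2510573 ] 0.02567896051578223 1876
  refined [ 0.44773604 -0.25105987] 0.025667205851872606 1869 0.22379419422726313
ellipse 316.29151153564453 285.4168243408203 (54.811767578125, 132.13424682617188) ray [ 0.4316 -0.2514  0.225 ]
[ 0.16144704 -0.39136634 -1.84082177] 0.05831387236982054
[[-0.866 -0.016 -0.499]
 [ 0.     0.999 -0.032]
 [ 0.499 -0.028 -0.866]]
[0.57040099 0.04356528 0.15977241]
t 3.7 rows [-0.3936  0.9865  0.1153  0.0315  0.4992 -0.0109] mm [-118.1  295.9   34.6] n 6.410187774127934
```

View pics/w3.png

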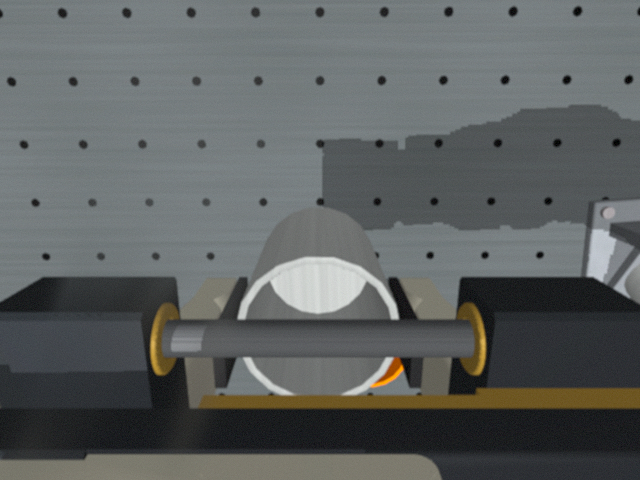

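```bash
python3 -m inch '0.6 -0.1 0.2 0 0 0 0;0.6 -0.2 0.4 0 0 0 0;0.6 -0.3 0.6 0 0 0.1 0;0.6 -0.39 0.8 0 0.01 0.2 0;0.6 -0.39 0.9 0 0.02 0.3 0;0.6 -0.39 0.98 0 0.03 0.4 -0.01;0.6 -0.39 0.98 0 0.03 0.5 -0.01;0.6 -0.39 0.98 0 0.03 0.5 -0.01;0.6 -0.39 0.98 0 0.03 0.5 -0.01;0.6 -0.39 0.98 0 0.03 0.5 -0.01;0.6 -0.39 0.98 0 0.03 0.5 -0.01' 40
cat >look2.py <<'E'
from h import *
from station import arm
import sys
s=arm.get_state();print(s['eef_pos'],s['ee_rot'],s['width'],s['force'],s['t'])
L=[]
for n in('scene','top'):
    f=arm.grab_frame(n);pickle.dump(f,open(n+'1.pkl','wb'))
    u,v={'scene':(335,240),'top':(300,240)}[n]
    L.append(cv2.resize(f['img'][v-75:v+75,u-50:u+50],(400,600),interpolation=2))
cv2.imwrite(sys.argv[1],np.hstack(L)[:,:,::-1]);pickle.dump(s,open('s.pkl','wb'))
E
python3 look2.py pics/p1.png;python3 look.py pics/w4.png
```

```text
t: 4.85
eef_pos: [0.5692, 0.0404, 0.1953]
ee_rot: [-3.11, -0.522, 3.14]
force: [0.7, 0.2, -1.3]
width: 0.058
[0.56923709 0.0404313  0.19533834] [-3.11028092 -0.52188883  3.14006664] 0.058010755525856904 [ 0.73930976  0.23430726 -1.29036106] 4.85
[0.56936476 0.04055198 0.19580866] [-3.11070161 -0.52124437  3.1402758 ]
```

View pics/p1.png

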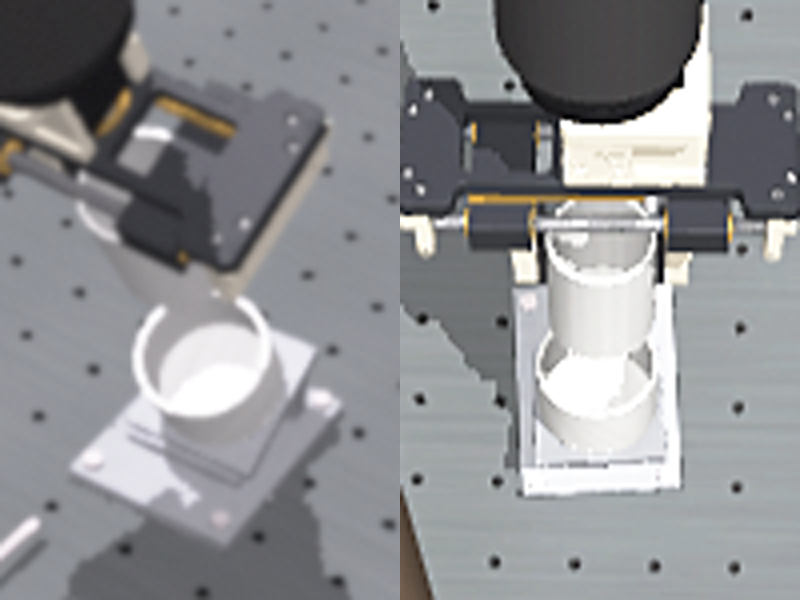

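View pics/w4.png

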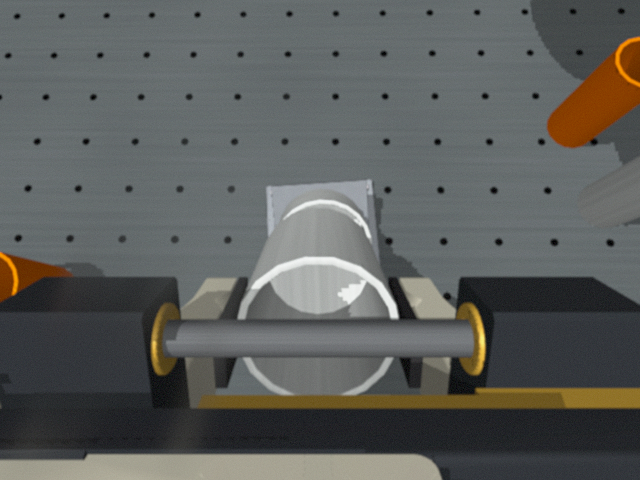

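```bash
cat >plan.py <<'E'
from h import *
from station import arm
import sys
s=arm.get_state();t,hd=np.radians(30.2),np.radians(3.7)
a=np.array([np.sin(t)*np.cos(hd),np.sin(t)*np.sin(hd),np.cos(t)])
y=np.array([0,1.,0]);z=-a;x=np.cross(y,z);x/=np.linalg.norm(x);y=np.cross(z,x);R=np.c_[x,y,z]
C=np.array([.5215,.0415,.0775])
for d in map(float,sys.argv[1:]):
    go(s,C+a*d-.001*x,R)
E
python3 plan.py .055 .045 .005
```

```text
t 5.0 rows [-0.0621  0.016   0.2377  0.0021  0.0045 -0.0012] mm [-18.6   4.8  71.3] n 1.4772235841795018
t 5.0 rows [-0.062   0.0159  0.271   0.0021  0.0045 -0.0012] mm [-18.6   4.8  81.3] n 1.6708886352189358
t 5.0 rows [-0.0613  0.0156  0.4044  0.0021  0.0045 -0.0012] mm [-18.4   4.7 121.3] n 2.4557251649756027
```

```bash
python3 -m inch '0.6 -0.062 0.016 0 0.002 0.004 0;0.6 -0.062 0.016 0.1 0.002 0.004 0;0.6 -0.062 0.016 0.24 0.002 0.004 0;0.6 -0.062 0.016 0.24 0.002 0.004 0;0.6 -0.062 0.016 0.24 0.002 0.004 0;0.6 -0.062 0.016 0.24 0.002 0.004 0;0.6 -0.062 0.016 0.24 0.002 0.004 0' 40; python3 look2.py pics/p2.png;python3 look.py pics/w5.png;python3 plan.py .055 .005 .005
```

```text
t: 5.7
eef_pos: [0.5509, 0.044, 0.124]
ee_rot: [-3.109, -0.525, 3.141]
force: [-0.2, 0.2, -0.4]
width: 0.0581
[0.55090251 0.04399853 0.12403569] [-3.10868372 -0.52485295  3.1410932 ] 0.058133669690109274 [-0.20536638  0.22449941 -0.39919094] 5.7
[0.550467   0.04397153 0.12356856] [-3.10854241 -0.52587986  3.14092411]
t 5.85 rows [ 0.0029 -0.0024 -0.0028 -0.0004 -0.0001 -0.0005] mm [ 0.9 -0.7 -0.8] n 0.02812280944090978
t 5.85 rows [ 2.900e-03 -2.400e-03  1.639e-01 -4.000e-04 -1.000e-04 -5.000e-04] mm [ 0.9 -0.7 49.2] n 0.9836611671535248
t 5.85 rows [ 2.900e-03 -2.400e-03  1.639e-01 -4.000e-04 -1.000e-04 -5.000e-04] mm [ 0.9 -0.7 49.2] n 0.9836611671535248
```

View pics/p2.png

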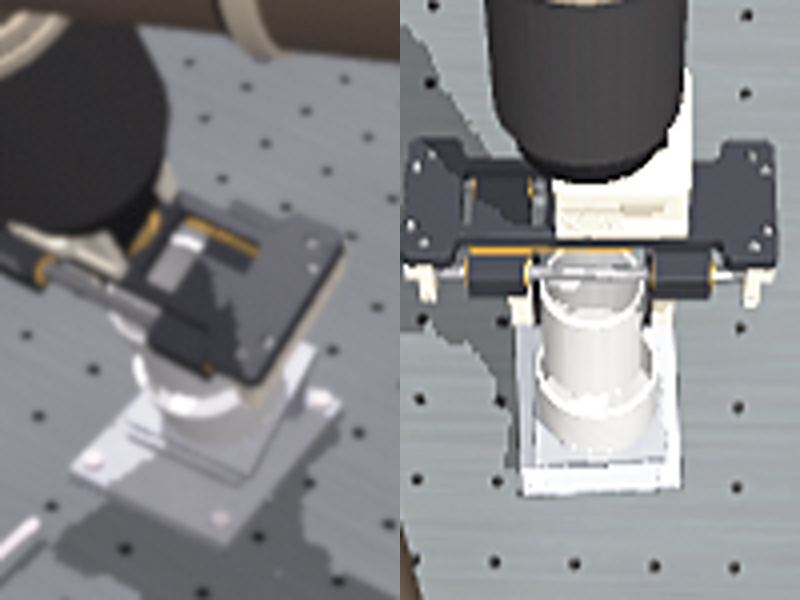

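View pics/w5.png

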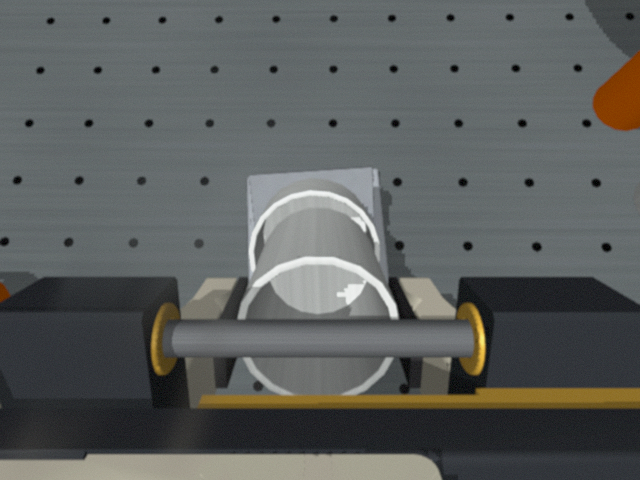

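```bash
python3 -m inch '0.6 0.003 -0.004 0 0 0 0;0.6 0.003 -0.004 0.03 0 0 0;0.6 0.003 -0.004 0.05 0 0 0;0.6 0.003 -0.004 0.07 0 0 0;0.6 0.003 -0.004 0.09 0 0 0;0.6 0.003 -0.004 0.11 0 0 0;0.6 0.003 -0.004 0.11 0 0 0;0.6 0.003 -0.004 0.11 0 0 0' 40; python3 plan.py .005
```

```text
t: 6.65
eef_pos: [0.5323, 0.0415, 0.0947]
ee_rot: [-3.108, -0.528, 3.141]
force: [-0.7, -0.5, -0.9]
width: 0.058
t 6.65 rows [-0.001   0.0021  0.0509 -0.001  -0.0017 -0.0006] mm [-0.3  0.6 15.3] n 0.3059609471038743
```

```bash
python3 look.py pics/w6.png;python3 look2.py pics/p3.png
```

```text
[0.53231432 0.04154829 0.0946858 ] [-3.10767252 -0.52793198  3.14075007]
[0.53249838 0.04157881 0.0948214 ] [-3.10779589 -0.5275654   3.14083388] 0.05835639279583206 [-0.71824162  0.61416659 -1.34945253] 6.7
```

View pics/w6.png

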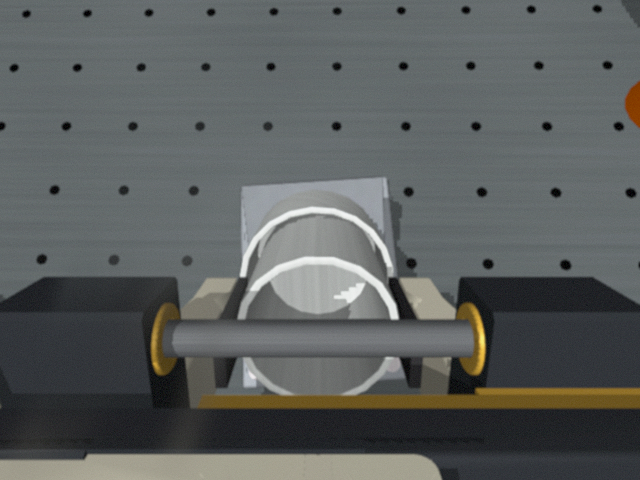

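The middle canister is 25 mm in without contact and well centred: wide rim arc 242–392, canister 240–397.

```bash
python3 -m inch '0.6 0 0 0.015 0 0 0;0.6 0 0 0.03 0 0 0;0.6 0 0 0.04 0 0 0;0.6 0 0 0.043 0 0 0;0.6 0 0 0.043 0 0 0' 40; python3 -m inch '0.6 0 0 0.003 0 0 0;0.6 0 0 0.006 0 0 0;0.6 0 0 0.006 0 0 0' 40;python3 plan.py .005
```

```text
t: 7.3
eef_pos: [0.5258, 0.0412, 0.0836]
ee_rot: [-3.108, -0.528, 3.141]
force: [1.0, -0.1, -0.2]
width: 0.0582
t: 7.6
eef_pos: [0.5258, 0.0412, 0.0835]
ee_rot: [-3.108, -0.526, -3.141]
force: [1.7, 1.7, 9.9]
width: 0.0581
t 7.6 rows [-0.001   0.0019  0.0078 -0.0012  0.0003  0.0001] mm [-0.3  0.6  2.3] n 0.04845717553602417
```

```bash
python3 -m inch '0 0 0 0 0 0 0;0 0 0 0 0 0 0;0 0 0 0 0 0 0;0 0 0 0 0 0 0;0 0 0 -0.1 0 0 0;0 0 0 -0.25 0 0 0;0 0 0 -0.4 0 0 0;0 0 0 -0.4 0 0 0;0 0 0 -0.4 0 0 0;0 0 0 -0.4 0 0 0';python3 look.py pics/w7.png;python3 look2.py pics/p4.png
```

```text
t: 8.6
eef_pos: [0.5845, 0.045, 0.1847]
ee_rot: [-3.108, -0.53, 3.14]
force: [0.1, -0.5, -0.5]
width: 0.088
[0.58446073 0.04499353 0.18465449] [-3.10764925 -0.52984819  3.14033799]
[0.58434366 0.04496994 0.18456416] [-3.10744947 -0.53019911  3.14040253] 0.08751546190318783 [-1.04273953  0.87721893 -0.18640293] 8.65
```

View pics/w7.png

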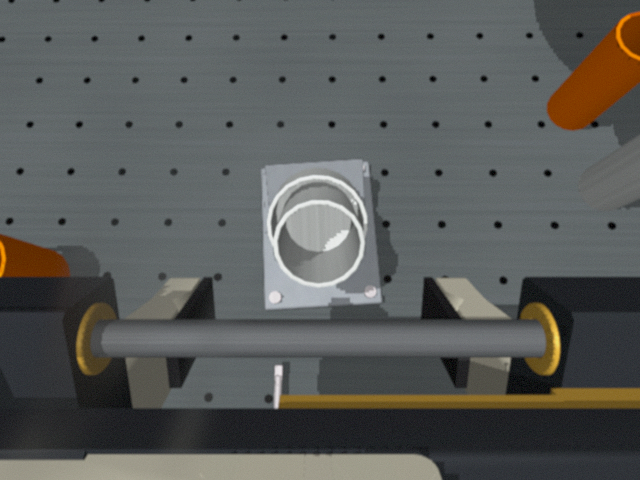

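View pics/p4.png

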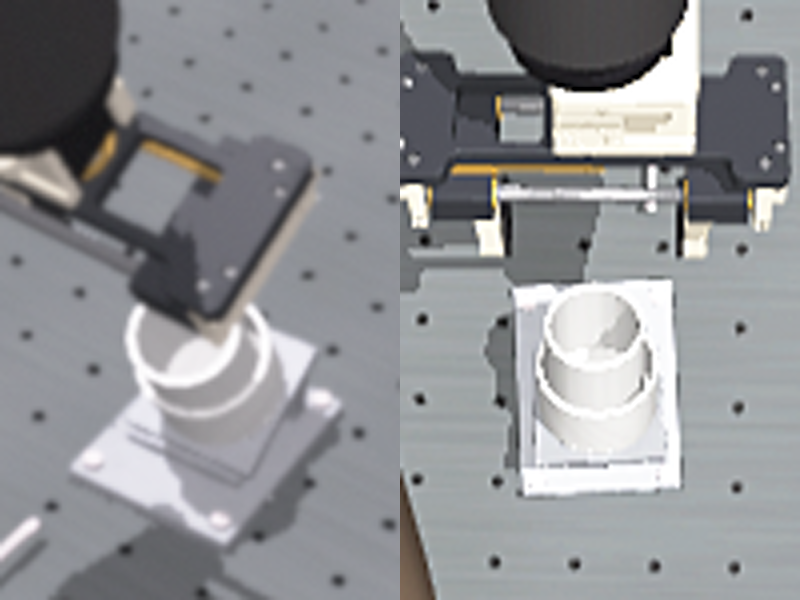

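The middle canister sits inside the wide one: in the wrist view its rim is at (319,243) and the wide rim is at (317,225). Next I'll measure its rim plane, how far it stands proud and its axis.

```bash
sed -i 's/def axisfit(p,it=300)/def axisfit(p,it=300,R=.0345)/; s/if not .032<r<.037/if not R-.0025<r<R+.0025/; s/rr-.0345/rr-R/' h.py
python3 - <<'E'
from h import *
C0=np.array([.5225,.041,.0775])
for n,(a,b,c,d) in (('top1',(276,222,326,290)),('scene1',(310,215,374,280)),('wrist',(260,160,385,300))):
    f=pickle.load(open(n+'.pkl','rb'));W=cloud(f,f.get('T'))
    P=W[b:d,a:c].reshape(-1,3);P=P[np.isfinite(P[:,0])]
    for nm,R,m in (('mid',.0275,P[:,2]>.085),('wide',.0345,(P[:,2]>.05)&(P[:,2]<.1))):
        p=P[m&(P[:,2]<.14)]
        if len(p)<40: print(n,nm,len(p));continue
        try:
            C,nn,r,k=axisfit(p,R=R)
        except Exception as e: print(n,nm,e);continue
        print(n,nm,C.round(4),nn.round(3),r.round(4),k,'tilt',np.degrees(np.arccos(nn[2])).round(1),'head',np.degrees(np.arctan2(nn[1],nn[0])).round(1))
E
```

```text
top1 mid [0.5454 0.042  0.1081] [0.51  0.019 0.86 ] 0.0273 92 tilt 30.7 head 2.1
top1 wide [0.5219 0.04   0.0798] [0.391 0.121 0.912] 0.0333 62 tilt 24.2 head 17.2
scene1 mid [0.5427 0.0434 0.1069] [0.445 0.045 0.895] 0.0274 77 tilt 26.5 head 5.8
scene1 wide [0.5262 0.0457 0.0711] [-0.152 -0.489  0.859] 0.034 62 tilt 30.8 head -107.2
wrist mid [0.5436 0.0437 0.1074] [0.509 0.036 0.86 ] 0.0271 1411 tilt 30.7 head 4.0
wrist wide [0.523  0.0413 0.0781] [0.499 0.036 0.866] 0.0342 790 tilt 30.0 head 4.1
```

The wrist camera puts the middle rim 35.7 mm proud of the wide rim (nominal 36), and both axes agree at about 30° tilt and 4° heading. The lean is clearly towards +x, not −y as the brief says. On to the narrow canister.

```bash
python3 - <<'E'
from h import *
from station import arm
s=arm.get_state();print(s['q'].round(3));go(s,[.47,.297,.23],down(np.radians(165)))
f=pickle.load(open('top.pkl','rb'));W=cloud(f);I=f['img'].astype(int)
for b,d,a,c in((284,312,132,172),(299,328,180,213)):
    m=(I[b:d,a:c,0]-I[b:d,a:c,2]>90);p=W[b:d,a:c][m];p=p[np.isfinite(p[:,0])];q=p[p[:,2]>np.percentile(p[:,2],99)-.01];print(circ(q[:,:2]),np.percentile(p[:,2],98))
E
```

```text
[ 0.321  0.582  0.212 -0.129 -1.717 -1.869]
t 8.75 rows [ 0.4064  0.8414  0.0344 -0.0978 -0.499   0.2517] mm [121.9 252.4  10.3] n 5.610162777579606
(array([0.41718382, 0.38240794]), np.float64(0.020163986798047595)) 0.10131172104809669
(array([0.38742769, 0.27694443]), np.float64(0.02019460694930306)) 0.10150257184378415
```

```bash
python3 -m inch '0 0 0.1 -0.15 0 -0.1 0;0 0.1 0.25 -0.15 -0.02 -0.2 0;0 0.2 0.45 -0.1 -0.05 -0.3 0.1;0 0.3 0.6 0 -0.1 -0.4 0.2;0 0.4 0.75 0.03 -0.1 -0.5 0.25;0 0.4 0.84 0.03 -0.1 -0.5 0.25;0 0.4 0.84 0.03 -0.1 -0.5 0.25;0 0.4 0.84 0.03 -0.1 -0.5 0.25;0 0.4 0.84 0.03 -0.1 -0.5 0.25;0 0.4 0.84 0.03 -0.1 -0.5 0.25;0 0.4 0.84 0.03 -0.1 -0.5 0.25' 25;python3 look.py pics/w8.png
```

```text
t: 9.85
eef_pos: [0.4737, 0.2957, 0.2306]
ee_rot: [3.138, 0.002, 2.879]
force: [0.6, 0.2, 0.6]
width: 0.0876
[0.47366493 0.2957274  0.23060171] [3.13845652e+00 2.12645677e-03 2.87917207e+00]
```

View pics/w8.png

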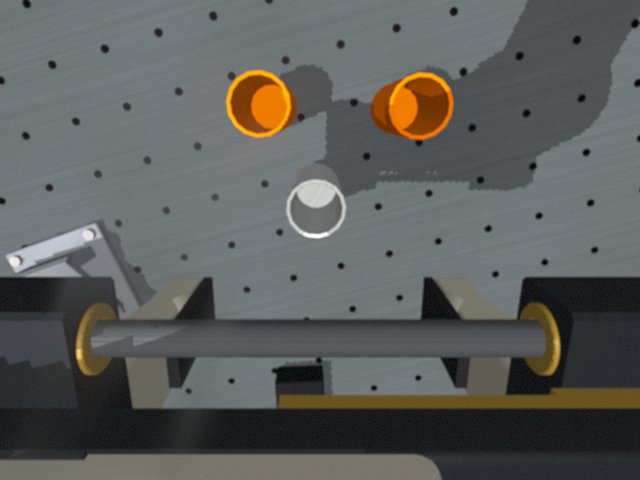

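The narrow canister's rim is at (316,208). The orange ones at (260,103) and (420,105) are well clear of the jaw line.

```bash
python3 wfit.py .1 .022 316 208 38;python3 - <<'E'
from h import *
s=pickle.load(open('wrist.pkl','rb'))['s'];go(s,[.4645,.297,.12],down(np.radians(165)))
E
```

```text
depth rim [0.46441311 0.29799188] 0.02018024410435311 803
  refined [0.46441311 0.29799188] 0.02018024410435311 803 0.09900005972810932
ellipse 315.5619087219238 208.45401763916016 (58.68756866455078, 58.918880462646484) ray [0.4641 0.2982 0.1   ]
t 9.85 rows [ 0.0314 -0.005   0.3686  0.003   0.002  -0.0006] mm [  9.4  -1.5 110.6] n 2.2197616725907987
```

```bash
python3 -m inch '0 0.0325 -0.002 0 0 0 0;0 0.0325 -0.002 0.1 0.003 0.002 0;0 0.0325 -0.002 0.25 0.003 0.002 0;0 0.0325 -0.002 0.38 0.003 0.002 0;0 0.0325 -0.002 0.38 0.003 0.002 0;0 0.0325 -0.002 0.38 0.003 0.002 0' ;python3 look.py pics/w9.png
```

```text
t: 10.5
eef_pos: [0.464, 0.2988, 0.1175]
ee_rot: [-3.141, 0.001, 2.881]
force: [-0.4, 0.8, 1.0]
width: 0.0876
[0.46404352 0.29883093 0.1175374 ] [-3.14098795e+00  5.26833779e-04  2.88099108e+00]
```

View pics/w9.png

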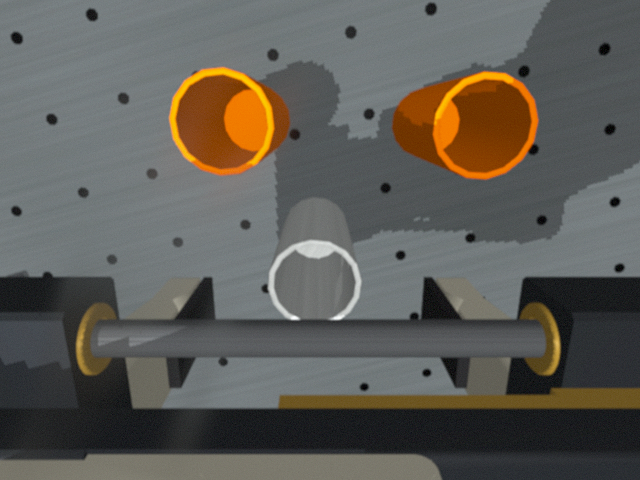

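It's centred at u≈315 against a finger midpoint of 318, so I'll descend, grip and lift.

```bash
python3 -m inch '0 0 -0.003 0.08 0 0 0;0 0 -0.003 0.155 0 0 0;0 0 -0.003 0.155 0 0 0;0 0 -0.003 0.155 0 0 0;0.6 0 -0.003 0.155 0 0 0;0.6 0 -0.003 0.155 0 0 0;0.6 0 -0.003 0.155 0 0 0;0.6 0 -0.003 0.155 0 0 0;0.6 0 -0.003 0.155 0 0 0;0.6 0 -0.003 0.155 0 0 0' 40; python3 -m inch '0.7 0 0 -0.1 0 0 0;0.7 0 0 -0.25 0 0 0;0.7 0 0 -0.4 0 0 0;0.7 0 0 -0.55 0 0 0;0.7 0 0 -0.65 0 0 0;0.7 0 0 -0.65 0 0 0;0.7 0 0 -0.65 0 0 0;0.7 0 0 -0.65 0 0 0' 40
cat >plan2.py <<'E'
from h import *
from station import arm
import sys
s=arm.get_state();t,hd=np.radians(30.2),np.radians(4)
a=np.array([np.sin(t)*np.cos(hd),np.sin(t)*np.sin(hd),np.cos(t)])
y=np.array([0,1.,0]);z=-a;x=np.cross(y,z);x/=np.linalg.norm(x);y=np.cross(z,x);R=np.c_[x,y,z]
C=np.array([.5436,.0437,.1074])
for d in map(float,sys.argv[1:]):
    go(s,C+a*d-.0*x,R)
E
python3 plan2.py .13 .08 .005
```

```text
t: 11.55
eef_pos: [0.4636, 0.2981, 0.0705]
ee_rot: [3.141, 0.0, 2.881]
force: [-0.1, -0.6, 0.4]
width: 0.0453
t: 12.35
eef_pos: [0.4628, 0.2975, 0.2638]
ee_rot: [-3.14, -0.001, 2.881]
force: [0.2, -0.4, -1.9]
width: 0.0432
t 12.35 rows [-0.6847 -0.6769  0.1471  0.0968  0.4939 -0.2524] mm [-205.4 -203.1   44.1] n 5.843816502208157
t 12.35 rows [-0.6056 -0.7039  0.2913  0.0968  0.4939 -0.2524] mm [-181.7 -211.2   87.4] n 5.838892032058945
t 12.35 rows [-0.4869 -0.7444  0.5076  0.0968  0.4939 -0.2524] mm [-146.1 -223.3  152.3] n 6.144620691131635
```

```bash
python3 -m inch '0.7 -0.1 -0.1 0 0 0 0;0.7 -0.25 -0.25 0 0.02 0.1 -0.05;0.7 -0.4 -0.4 0 0.05 0.2 -0.1;0.7 -0.5 -0.5 0.02 0.07 0.3 -0.15;0.7 -0.6 -0.6 0.06 0.09 0.4 -0.2;0.7 -0.685 -0.677 0.12 0.097 0.494 -0.252;0.7 -0.685 -0.677 0.147 0.097 0.494 -0.252;0.7 -0.685 -0.677 0.147 0.097 0.494 -0.252;0.7 -0.685 -0.677 0.147 0.097 0.494 -0.252;0.7 -0.685 -0.677 0.147 0.097 0.494 -0.252;0.7 -0.685 -0.677 0.147 0.097 0.494 -0.252' 40;python3 look.py pics/w10.png;python3 look2.py pics/p5.png;python3 plan2.py .13 .08
```

```text
t: 13.45
eef_pos: [0.6097, 0.0501, 0.2245]
ee_rot: [-3.11, -0.519, -3.138]
force: [0.4, 0.5, -1.0]
width: 0.0433
[0.60967519 0.05011348 0.22450789] [-3.10979228 -0.51869288 -3.13818529]
[0.60963153 0.05004206 0.22427687] [-3.1097683  -0.51912436 -3.13832932] 0.04367361217853016 [ 0.27601943 -0.93325405 -0.71322644] 13.5
t 13.6 rows [-0.0039 -0.0044  0.012   0.0015  0.0053  0.0019] mm [-1.2 -1.3  3.6] n 0.0802282781389336
t 13.6 rows [-0.003  -0.0047  0.1787  0.0015  0.0053  0.0019] mm [-0.9 -1.4 53.6] n 1.072594086658773
```

View pics/w10.png

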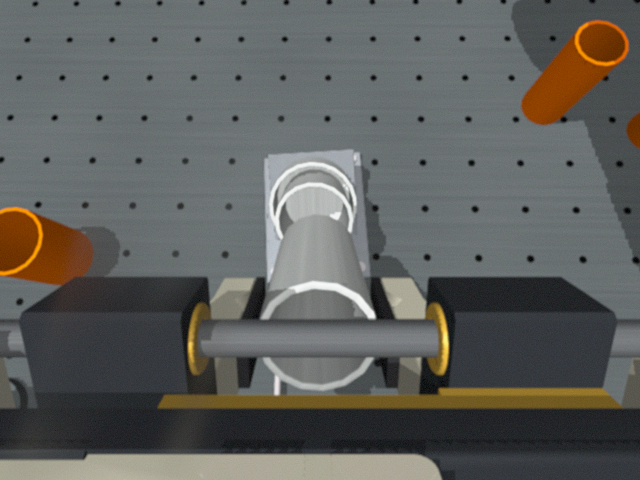

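View pics/p5.png

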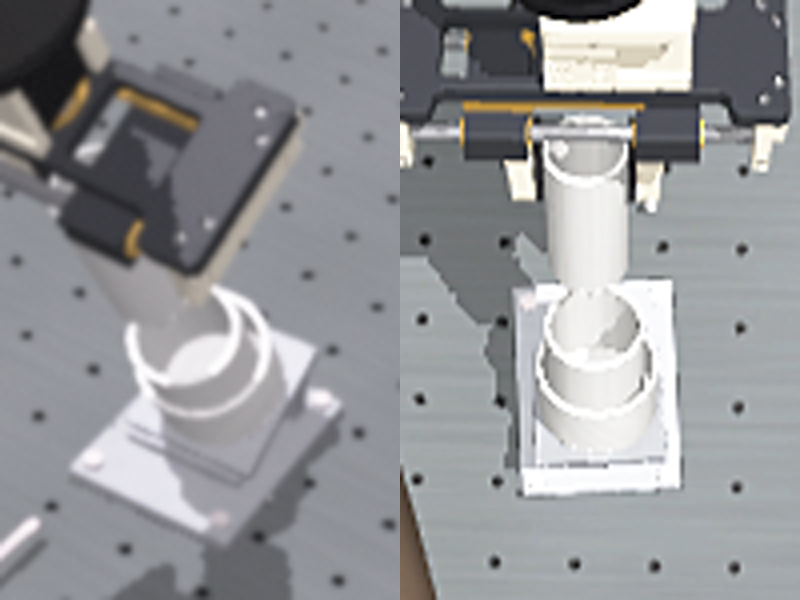

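```bash
python3 -m inch '0.7 -0.003 -0.005 0 0.001 0.005 0.002;0.7 -0.003 -0.005 0.08 0.001 0.005 0.002;0.7 -0.003 -0.005 0.175 0.001 0.005 0.002;0.7 -0.003 -0.005 0.175 0.001 0.005 0.002;0.7 -0.003 -0.005 0.175 0.001 0.005 0.002;0.7 -0.003 -0.005 0.175 0.001 0.005 0.002' 40;python3 look.py pics/w11.png;python3 plan2.py .08 .0045
python3 - <<'E'
from h import *
f=pickle.load(open('wrist.pkl','rb'));W=cloud(f,f['T']);T=pose(f['s'])
v,u=np.mgrid[:480,:640]
# held canister outer lower wall in tool frame
P=(W-T[:3,3])@T[:3,:3]
r=np.hypot(P[...,0],P[...,1]);m=(r<.026)&(P[...,2]>.01)&(P[...,2]<.072)&(P[...,0]>.005)
for lo,hi in((.01,.03),(.03,.05),(.05,.068)):
    k=m&(P[...,2]>lo)&(P[...,2]<hi);q=P[k];
    if len(q)>20: print(lo,len(q),circ(q[:,:2]))
p=W[150:290,250:385].reshape(-1,3);p=p[np.isfinite(p[:,0])];p=p[(p[:,2]>.085)&(p[:,2]<.13)]
C,nn,rr,k=axisfit(p,R=.0275);print(C,nn,rr,k,'in tool',(C-T[:3,3])@T[:3,:3])
E
```

```text
t: 14.2
eef_pos: [0.5855, 0.0456, 0.1767]
ee_rot: [-3.106, -0.527, 3.14]
force: [1.0, -0.5, -1.7]
width: 0.0434
[0.58550231 0.04561706 0.17669291] [-3.10580024 -0.52704996  3.13991098]
t 14.25 rows [ 0.0049  0.0029  0.0029  0.0004 -0.001  -0.0013] mm [1.5 0.9 0.9] n 0.03846186035483637
t 14.25 rows [ 0.0047  0.0028  0.2546  0.0004 -0.001  -0.0013] mm [ 1.4  0.8 76.4] n 1.5279565077697457
0.01 1006 (array([-0.00198163,  0.00083485]), np.float64(0.021710454236450318))
0.03 737 (array([-0.00208631,  0.00075675]), np.float64(0.021729105371661353))
0.05 509 (array([-0.00216232,  0.00066909]), np.float64(0.021714244940766906))
[0.54364853 0.0436972  0.10768039] [0.4945422  0.03648997 0.8683873 ] 0.027102146586266588 913 in tool [0.00145884 0.00089876 0.08071689]
```

View pics/w11.png

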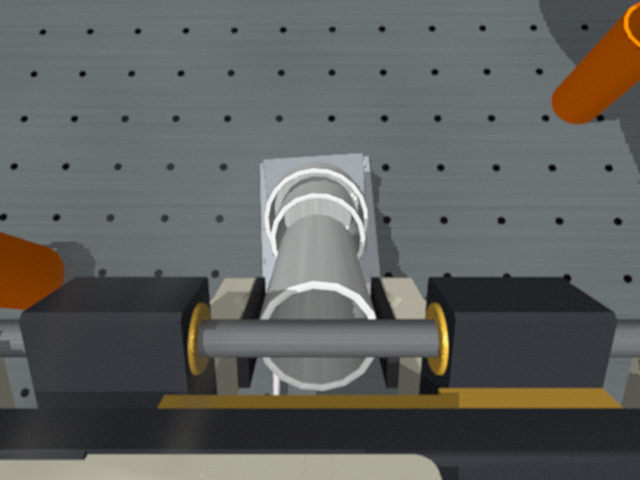

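The held axis sits at tool x = −2.1 mm and the mouth at +1.5 mm, so I'll shift +3.6 mm in x and insert.

```bash
python3 -m inch '0.7 0.012 0.001 0 0 0 0;0.7 0.012 0.001 0 0 0 0;0.7 0.012 0.001 0.03 0 0 0;0.7 0.012 0.001 0.05 0 0 0;0.7 0.012 0.001 0.07 0 0 0;0.7 0.012 0.001 0.09 0 0 0;0.7 0.012 0.001 0.09 0 0 0;0.7 0.012 0.001 0.09 0 0 0' 40;python3 look.py pics/w12.png
python3 - <<'E'
from h import *
f=pickle.load(open('wrist.pkl','rb'));W=cloud(f,f['T']);T=pose(f['s'])
P=(W-T[:3,3])@T[:3,:3]
r=np.hypot(P[...,0],P[...,1]);m=(r<.026)&(P[...,0]>.005)
for lo,hi in((.01,.03),(.03,.045)):
    k=m&(P[...,2]>lo)&(P[...,2]<hi);q=P[k];
    if len(q)>20: print(lo,len(q),circ(q[:,:2]))
p=W[150:320,230:400].reshape(-1,3);p=p[np.isfinite(p[:,0])];p=p[(p[:,2]>.085)&(p[:,2]<.13)]
C,nn,rr,k=axisfit(p,R=.0275);print(C,nn,rr,k,'in tool',(C-T[:3,3])@T[:3,:3], f['s']['force'])
E
```

```text
t: 15.05
eef_pos: [0.5675, 0.0449, 0.1539]
ee_rot: [-3.106, -0.529, 3.14]
force: [0.4, 1.5, -1.8]
width: 0.0438
[0.56754718 0.04493332 0.15389911] [-3.10552561 -0.52947243  3.13963554]
0.01 995 (array([-0.00197477,  0.00083089]), np.float64(0.02171320680436617))
0.03 568 (array([-0.00208028,  0.00075863]), np.float64(0.02173348219995628))
[0.54362536 0.04370057 0.1077585 ] [0.49363549 0.03515227 0.86895818] 0.027134361231322447 1093 in tool [-0.00266044  0.00059288  0.05191628] [ 0.35047585  1.49905926 -1.76240427]
```

View pics/w12.png

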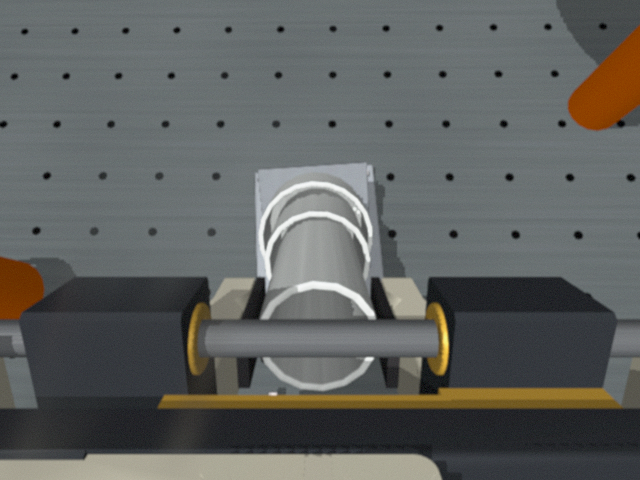

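The narrow canister is 18 mm in and within 1 mm of concentric, with no contact force. Continuing.

```bash
python3 -m inch '0.7 -0.001 0 0.02 0 0 0;0.7 -0.001 0 0.04 0 0 0;0.7 -0.001 0 0.06 0 0 0;0.7 -0.001 0 0.08 0 0 0;0.7 -0.001 0 0.1 0 0 0;0.7 -0.001 0 0.12 0 0 0;0.7 -0.001 0 0.14 0 0 0;0.7 -0.001 0 0.147 0 0 0;0.7 -0.001 0 0.147 0 0 0;0.7 -0.001 0 0.147 0 0 0' 40;python3 look.py pics/w13.png
python3 - <<'E'
from h import *
f=pickle.load(open('wrist.pkl','rb'));W=cloud(f,f['T']);T=pose(f['s'])
p=W[150:340,230:400].reshape(-1,3);p=p[np.isfinite(p[:,0])];p=p[(p[:,2]>.085)&(p[:,2]<.13)]
C,nn,rr,k=axisfit(p,R=.0275);print(C,nn,rr,k,'in tool',(C-T[:3,3])@T[:3,:3], f['s']['force'])
E
```

```text
t: 16.1
eef_pos: [0.5458, 0.0435, 0.1159]
ee_rot: [-3.106, -0.529, 3.14]
force: [-0.4, -0.1, -1.2]
width: 0.0438
[0.54579219 0.04345637 0.11591239] [-3.10579792 -0.52886479  3.13974557]
[0.54461003 0.04389759 0.12928253] [-0.38489702 -0.00302444  0.92295457] 0.027222939684124516 766 in tool [ 7.76731450e-03  4.70092518e-05 -1.09553467e-02] [-0.37840859 -0.10252183 -1.23498796]
```

View pics/w13.png

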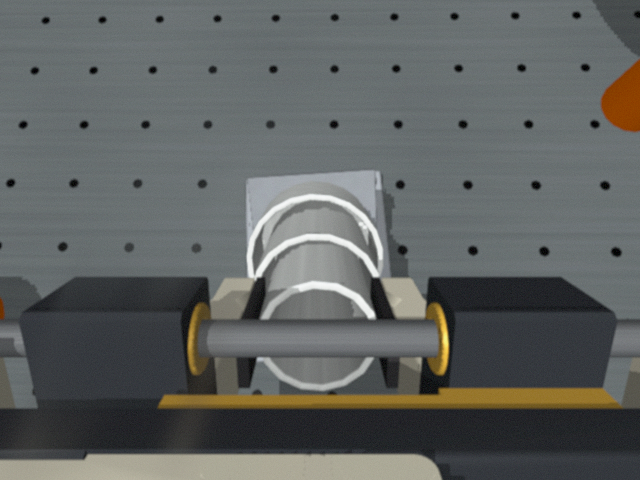

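```bash
python3 -m inch '0.7 0 0 0.005 0 0 0;0.7 0 0 0.009 0 0 0;0.7 0 0 0.009 0 0 0' 40; python3 -m inch '0.7 0 0 0.003 0 0 0;0.7 0 0 0.005 0 0 0;0.7 0 0 0.005 0 0 0' 40
```

```text
t: 16.45
eef_pos: [0.5443, 0.0433, 0.1135]
ee_rot: [-3.106, -0.529, 3.14]
force: [-0.1, -0.8, -0.8]
width: 0.0438
t: 16.75
eef_pos: [0.5444, 0.0433, 0.1134]
ee_rot: [-3.106, -0.527, 3.14]
force: [1.9, 1.2, 6.2]
width: 0.0436
```

Floor contact at the expected depth (about 7 N). Releasing and backing out along the axis.

```bash
python3 -m inch '0 0 0 0 0 0 0;0 0 0 0 0 0 0;0 0 0 0 0 0 0;0 0 0 0 0 0 0;0 0 0 0 0 0 0;0 0 0 -0.1 0 0 0;0 0 0 -0.25 0 0 0;0 0 0 -0.4 0 0 0;0 0 0 -0.4 0 0 0;0 0 0 -0.4 0 0 0;0 0 0 -0.4 0 0 0';python3 look.py pics/w14.png;python3 look2.py pics/p6.png
python3 - <<'E'
from h import *
f=pickle.load(open('wrist.pkl','rb'));W=cloud(f,f['T']);T=pose(f['s'])
P=W[150:310,240:400].reshape(-1,3);P=P[np.isfinite(P[:,0])]
O=np.array([.523,.0413,.0781]);a=np.array([.499,.036,.866])
for nm,R,lo,hi in(('wide',.0345,-.006,.006),('mid',.0275,.03,.042),('nar',.0205,.06,.08)):
    h=(P-O)@a;p=P[(h>lo)&(h<hi+.02*0)]
    C,nn,r,k=axisfit(p,R=R);print(nm,C.round(4),nn.round(3),r.round(4),k,'proud',((C-O)@a).round(4))
E
```

```text
t: 17.85
eef_pos: [0.6032, 0.0475, 0.2147]
ee_rot: [-3.106, -0.531, 3.139]
force: [-0.9, -0.3, -0.1]
width: 0.0874
[0.60324475 0.04749334 0.21471868] [-3.1057342  -0.53116705  3.13945096]
[0.603124   0.04740549 0.21460437] [-3.10538896 -0.53155366  3.13934419] 0.08733305825870134 [-0.28133678 -0.26486048 -0.11992208] 17.9
wide [0.5231 0.0414 0.0781] [0.496 0.037 0.867] 0.0342 647 proud 0.0
mid [0.5437 0.0437 0.1076] [0.49  0.04  0.871] 0.0272 691 proud 0.036
nar [0.5634 0.0454 0.1353] [0.507 0.036 0.861] 0.0202 1030 proud 0.0698
```

View pics/w14.png

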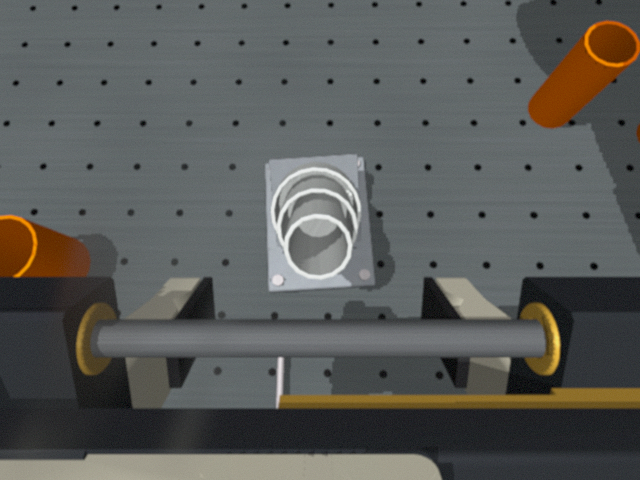

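View pics/p6.png

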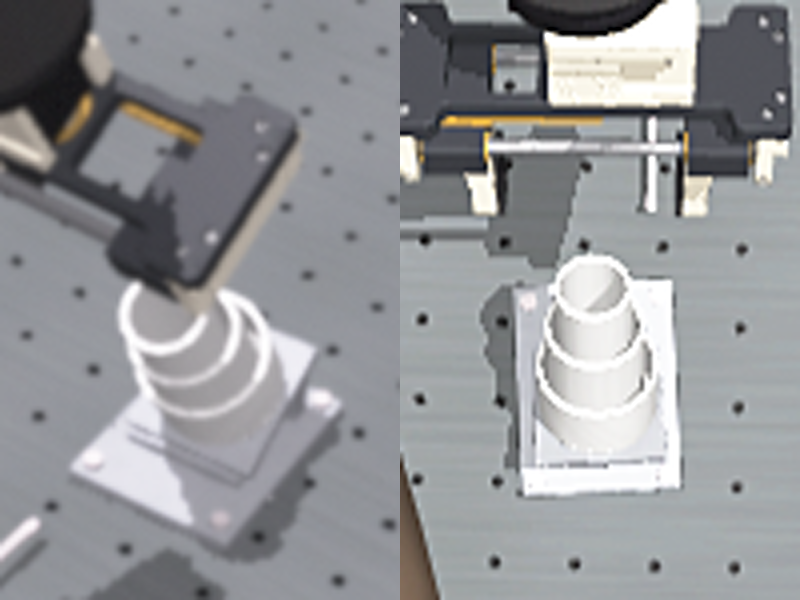

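All three are nested: the middle stands 36.0 mm proud of the wide rim and the narrow 33.8 mm proud of the middle (nominal 36 and 34). I'll check that the bystanders haven't moved, then hand in.

```bash
python3 - <<'E'
from h import *
from station import arm
a=pickle.load(open('top.pkl','rb'))['img'].astype(int);b=pickle.load(open('top1.pkl','rb'))['img'].astype(int)
for n,(u,v,w) in dict(det=(228,188,18),post=(415,190,14),orM=(404,246,16),orA=(152,298,16),orB=(196,313,14)).items():
    print(n,abs(a-b)[v-w:v+w,u-w:u+w].mean().round(2))
a=pickle.load(open('scene.pkl','rb'))['img'].astype(int);b=pickle.load(open('scene1.pkl','rb'))['img'].astype(int)
print('driver',abs(a-b)[295:348,236:298].mean())
s=arm.get_state();print(s['t'],abs(s['qd']).max());print(arm.job_done())
E
```

```text
det 37.43
post 10.47
orM 7.75
orA 31.25
orB 54.3
driver 15.411543923716778
18.0 0.0066287756157705656
the job is handed in; nothing more can be done
None
```

```bash
python3 - <<'E'
from h import *
f=pickle.load(open('top1.pkl','rb'));cv2.imwrite('pics/topf.png',f['img'][:,:,::-1])
E
```

```text
(no output)
```

View pics/topf.png

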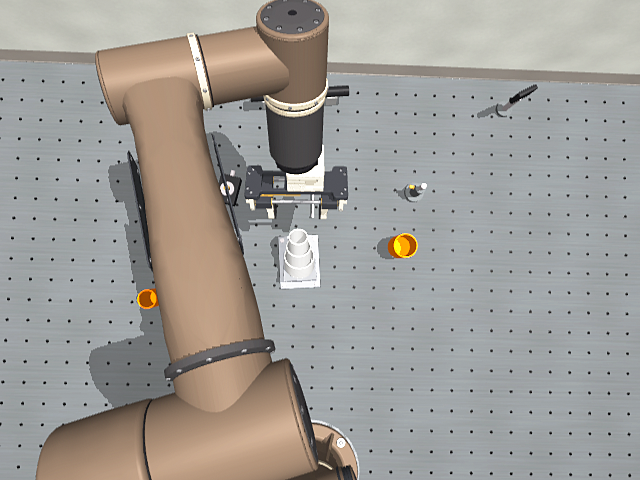

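The three canisters are nested and the job is handed in at 18 s of the 58 s limit. The middle canister is inside the wide one and the narrow one is inside the middle one. Both were lowered along the slanted axis until they touched the floor (about 6–10 N), then released.

- **Seating:** in the last wrist view the middle rim stood 36.0 mm proud of the wide rim (nominal 36), and the narrow rim 33.8 mm proud of the middle (nominal 34). All three axes agreed to within about 1°. The gripper was open and clear, and the arm was still.
- **Disagreement with the brief:** in the images the wide canister leans 30° towards +x, away from the robot, at a heading of about +4°. The brief said roughly −y. I went by the images.
- **Check that did not settle anything:** comparing pictures pixel by pixel to confirm the bystanders had not moved was inconclusive. In the final top view the arm hides or shades the detector and the narrow look-alikes, and the screwdriver patch also differed. The post holder and the orange middle look-alike appear unmoved. I planned no move close to any bystander and saw no unexpected contact force. I looked into this only after handing in.

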